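# Hook the parts tote out from under the bench riser

### The arm

A 6-joint arm with a two-finger parallel gripper is mounted at the origin on a cart in front of the work surface, level with it; the furniture and walls round the work are solid. World frame = base frame: x ahead of the robot, y to its left, z up, the work surface at z = 0. Lengths are in m, angles in rad, forces in N, time in s.
With the tool pointing down it reaches from about 0.25 to 0.775 m from the base axis. Payload 4 kg.
Tool frame: the origin (TCP) lies between the finger pads; the fingertips stand 14 mm ahead of it and the grasp point (between the pads) lies 5 mm behind it; z points along the fingers, y is the line along which they close (so a half turn about z gives the same grasp; the last joint's range is limited). The gripper opens to 94 mm and grips with 3 to 60 N. Pads are 16 mm wide; open, the fingers measure 119 mm over their backs; the gripper's body (75 mm by 177 mm) begins 78 mm behind the grasp point.
Start: joints at [1.064, 0.087, 1.371, -0, 1.684, -0.103], TCP at [0.216, 0.506, 0.22] pointing down, gripper open.
Joint ranges: [-3.1, 3.1], [-0.76, 2.03], [0.27, 2.55], [-1.08, 4.22], [0.17, 2.65], [-2.57, 2.57]. Speed limits (rad/s): [2.79, 2.79, 3.14, 3.14, 3.14, 3.14].

### API

Orientations are given as [roll, pitch, yaw] about the fixed x, y, z axes, in that order (R = Rz(yaw) Ry(pitch) Rx(roll)).
In Python, from bench import robot, snapshot gives the robot as it stands.
- The arm moves only by the tool carry_out, never from a script. Its argument "motion" is text: rows parted by semicolons, each of 4 numbers parted by spaces: the shift along the tool's x, y, z each as a share of 0.15 m, from -1 to 1, then the turn about the tool's z as a share of 180 degrees, from -1 to 1. A call has exactly 8 rows; each row is the pose to reach, as a shift and turn from the pose commanded when the call began, along the tool's axes at that moment, turning the shorter way round; what a row does not reach only later rows make up. A row lasts 1/10 s, in which the tool goes at most 50 mm and 8.59 degrees, less where a joint would pass 70% of its speed; a pose out of reach is approached as far as the arm can. A call with a number of a shift or a turn outside -1 to 1 is refused whole. A call with a gripper value outside its range is refused whole. "grip" is the opening, from -1 (shut) to 1 (fully open), set as the call begins (left out, the last holds). The fingers move at their own pace and stop on an object; the grip force is fixed at half the most. Time passes only in rows, so rows that repeat a pose let the fingers close, or fill a call up. It gives the time, the measured TCP pose, the force, the opening and the grip force at its end, in the units of the state.
- robot.get_obs(): the state, without advancing time (a new reading comes with each control period).
- snapshot(name): name is "side" or "top" or "wrist"; returns a dict with "image" (420x560x3 uint8, red, green, blue), "fx", "fy", "cx", "cy" (pixels), "pose" (4x4, takes a point from camera to world coordinates); the wrist camera has in their place "hand_eye" (4x4, takes a point from camera to tool coordinates, whose origin is the TCP and whose axes are the flange's). Camera axes: x right, y up, looking along -z (the intrinsics and any distortion apply to the point x, -y, -z); pixel columns grow to the right and rows downward; lengths in m; the calibration is good to about 2 mm. The wrist camera is an equidistant fisheye: a pixel r from the principal point sees the ray r / f radians off the axis. A picture is of the moment at which its call begins: read the wrist's pose just before it. There is no depth.
- robot.close_job(): hands the job in; it is judged then, once.
The state is a dict: "time": time; "joint_positions": joint angles; "qvel": joint speeds; "joint_torque": joint torques, N m; "tool_pos": TCP position; "ee_rot": TCP orientation; "wrist_force": force on the tool from outside, world axes, zero at the start; "wrist_torque": the same for the moment, N m; "width": finger opening in m; "finger_force": force on a finger pad.
Only numpy, scipy, OpenCV 4.12 (cv2) and the standard library are available. Lean on these libraries where they do the work, as an engineer would, in place of code of your own. Each camera call takes 0.05 s, during which the arm holds its last target. There are 200 camera calls.

### The job

Take the orange-handled pull hook from the brown board, hook its blade over the near lip of the blue tote that stands deep under the bench riser, and drag the tote towards you until all of it is out in the open in front of the riser, still standing flat on the worktop with its bottle and black adapter in it. Move the tote only with the hook, never with the fingers, and do not upset the bottle on top of the riser. Then stand the hook back upright, entirely on the brown board, and let go.

Things in the scene. Friction and masses are not known exactly. Their poses are not given: they have to be found in the camera images.
- hook_handle (a point): Pull hook, 0.16 kg, standing upright by itself on handle and blade. Point: centre of its orange handle, a rounded block 70 mm long (x), 14 mm thick (y: grip across this), 46 mm high, so its underside is 23 mm below. z is up; x points along the 8 mm steel bar to the blade. The bar's axis runs 14 mm above this point, at the level of the upper part of the handle
- hook_blade (a point): middle of the lower edge of the hook's blade, 140 mm ahead (hook's x) of the handle centre and 23 mm below it; axes as the hook's. The blade is an upright steel plate 5 mm thick (x), 44 mm wide (y), 42 mm high, across the end of the bar; its lowest 30 mm are free below the bar; its lower edge is level with the handle's underside
- board: Flat brown board fixed on the worktop, 215 mm (its x) by 235 mm (its y), 9 mm thick; origin at the centre of its underside, z up. The hook starts standing on it. Mind the fixed desk lamp: its head hangs 0.3 m above the worktop beyond the far edge of this board, and its arm (0.35 to 0.4 m up) crosses above the front of the riser
- tote: Open blue plastic tote, loose, 0.3 to 0.6 kg with contents, slides on the worktop; 100 (x) x 160 (y) x 55 mm high, walls 4 mm; a rim stands 4 mm out round the top. Origin: centre of its underside; z up, x to its far side, deeper into the riser. A 44 mm high cross wall leaves an empty near bay from x = -46 to -7.5 mm, 152 mm wide; the far bay holds a bottle and an adapter
- tote_lip (a point): middle of the top of the tote's near lip (wall and rim, 8 mm thick): 52 mm before the tote's origin, 55 mm up. The wall's inner face is 6 mm beyond this point in the tote's x; axes as the tote's
- tote_back_left (a point): left (+y) end of the tote's far rim, at its outer edge, 55 mm up
- tote_back_right (a point): right (-y) end of the tote's far rim, at its outer edge, 55 mm up
- riser_front (a point): Plywood riser with a clear plastic top, fixed on the worktop, a low shelf open only at the front, 170 mm deep, 330 wide; space under its top 300 wide, 135 high; top 15 thick. Point: at worktop height under the middle of the top's front edge, which is the line x = 0 of this frame; x points into the riser, z up. Things up to 110 mm tall stand on the far half of its top
- roof_bottle_mid (a point): middle of a loose white bottle with a blue cap, 48 mm across and 110 mm high, that stands on the far half of the riser's top
- flux_mid (a point): middle of the small brown bottle with a black cap that stands loose in the tote's far bay, 34 mm across, 70 mm high
- adapter_mid (a point): middle of the black power adapter that lies loose in the tote's far bay, 40 x 50 x 26 mm

How it is judged:
By the outcome, as a careful person would: the job done as asked, in the order asked, and still so for the second after the job is handed in, with the robot touching nothing.
It also fails if it takes over 51 s, if anything falls off the work surface, if the arm or the gripper's body presses on something with over 40 N, if the wrist force passes 120 N, or if a joint passes its speed limit or range.

## Working session

There is one attempt and no reset: what is moved stays moved. The work goes in short steps, Python scripts to look and compute and a tool call to move; the robot and the scene stay as the last step left them, time stands still between calls to the robot, and variables do not carry over. Pictures are saved under pics/ and viewed, at most 10 in all, crops included, and the job is handed in when it is done.

Besides the shell and the picture viewer there is one more tool, called after "Emit:" as name(argument=value, ...), one argument or row to a line, values as JSON. carry_out: Moves the arm, as the interface text tells. Shift numbers are shares of 0.15 m and turn numbers shares of 180 degrees, none past 1 either way. Its arguments: {"type":"object","properties":{"motion":{"type":"string"},"grip":{"type":"number"}},"required":["motion"]}

```bash
ls; mkdir -p pics
python3 - <<'E'
from bench import robot, snapshot
import cv2, numpy as np, json
o=robot.get_obs(); print({k:np.round(v,4).tolist() for k,v in o.items()})
for n in ["side","top","wrist"]:
    s=snapshot(n); cv2.imwrite(f"pics/{n}0.png",s["image"][:,:,::-1])
    print(n,{k:np.round(v,4).tolist() for k,v in s.items() if k!="image"})
E
```

```text
pics
{'time': 0.0, 'joint_positions': [1.0639, 0.088, 1.3722, -0.0, 1.6836, -0.1031], 'qvel': [-0.0, -0.0001, -0.0002, -0.0008, 0.0011, -0.0008], 'joint_torque': [0.0003, -34.0195, -30.2419, 0.0719, 0.0332, -0.0002], 'tool_pos': [0.2159, 0.5053, 0.2183], 'ee_rot': [-3.1394, -0.0002, 2.7378], 'wrist_force': [0.6943, -0.144, 0.3692], 'wrist_torque': [-0.0182, 0.0175, -0.003], 'finger_force': 0.0, 'width': 0.0939}
side {'fx': 397.0361, 'fy': 397.0361, 'cx': 276.6051, 'cy': 206.0719, 'pose': [[0.283, 0.7246, -0.6283, 0.0121], [-0.959, 0.2045, -0.1961, -0.1841], [-0.0137, 0.6581, 0.7528, 0.8182], [0.0, 0.0, 0.0, 1.0]]}
top {'fx': 435.4625, 'fy': 435.4625, 'cx': 284.1052, 'cy': 207.2525, 'pose': [[-0.004, 0.9933, -0.1155, 0.4862], [-1.0, -0.0046, -0.0052, -0.0056], [-0.0057, 0.1155, 0.9933, 1.2002], [0.0, 0.0, 0.0, 1.0]]}
wrist {'fx': 325.1923, 'fy': 325.1923, 'cx': 272.3045, 'cy': 212.6084, 'hand_eye': [[-0.0008, 0.9738, 0.2273, 0.0645], [1.0, 0.0011, -0.0015, -0.0002], [-0.0017, 0.2273, -0.9738, -0.1658], [0.0, 0.0, 0.0, 1.0]]}
```

View pics/side0.png

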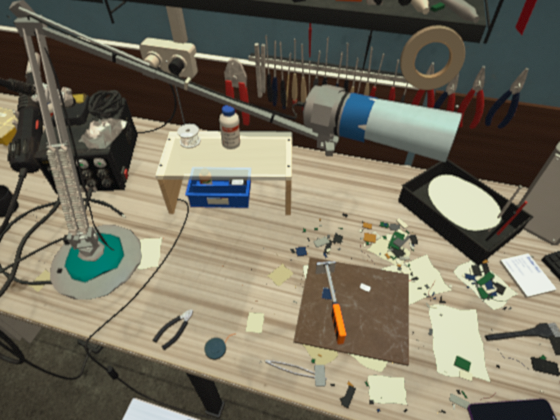

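View pics/top0.png

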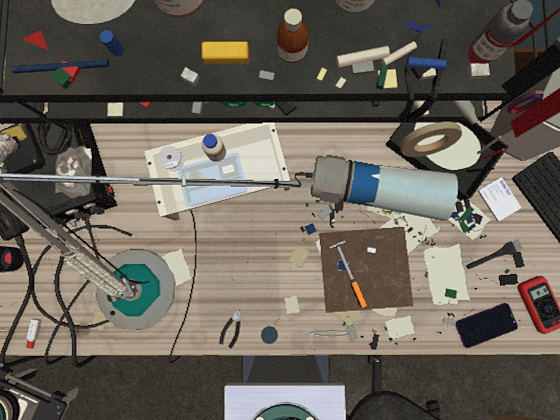

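View pics/wrist0.png

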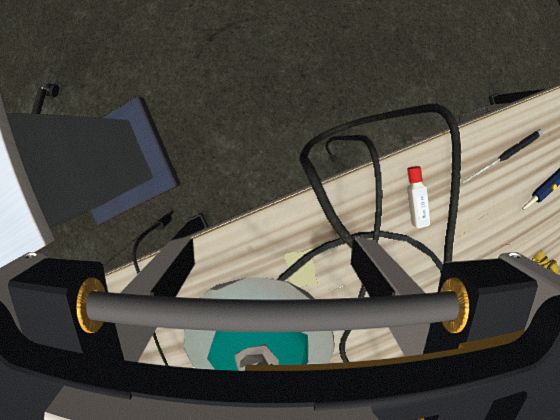

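The side view shows the riser with the tote at (220,190), the board around (355,310) and the hook running from blade (327,265) to handle (339,322). In the top view the board is at (367,268), the hook runs from (337,245) to (357,294), and the riser is at (215,170), rotated. The wrist view shows only the lamp base. I'll zoom in next.

```bash
cat > h.py <<'E'
import numpy as np
from bench import robot, snapshot
C={'side':(397.0361,276.6051,206.0719,np.array([[0.283,0.7246,-0.6283,0.0121],[-0.959,0.2045,-0.1961,-0.1841],[-0.0137,0.6581,0.7528,0.8182],[0,0,0,1]])),
'top':(435.4625,284.1052,207.2525,np.array([[-0.004,0.9933,-0.1155,0.4862],[-1.0,-0.0046,-0.0052,-0.0056],[-0.0057,0.1155,0.9933,1.2002],[0,0,0,1]]))}
def p2w(c,u,v,z):
    f,cx,cy,P=C[c]; d=P[:3,:3]@np.array([(u-cx)/f,-(v-cy)/f,-1]); o=P[:3,3]
    return o+d*(z-o[2])/d[2]
def w2p(c,p):
    f,cx,cy,P=C[c]; q=P[:3,:3].T@(np.asarray(p)-P[:3,3]); return np.array([cx+f*q[0]/-q[2],cy-f*q[1]/-q[2]])
E
python3 - <<'E'
import cv2,numpy as np
s=cv2.imread('pics/side0.png');t=cv2.imread('pics/top0.png')
def crop(im,x,y,w,h,k,name):
    c=cv2.resize(im[y:y+h,x:x+w],None,fx=k,fy=k,interpolation=cv2.INTER_CUBIC)
    for i in range(0,w,20): cv2.putText(c,str(x+i),(i*k,8),0,.33,(0,0,255),1); cv2.line(c,(i*k,8),(i*k,14),(0,0,255),1)
    for i in range(0,h,20): cv2.putText(c,str(y+i),(0,i*k+4),0,.33,(0,0,255),1)
    return c
cv2.imwrite('pics/a.png',crop(s,150,100,160,120,5,''))
a=crop(s,290,250,130,120,3,'');b=crop(t,310,220,112,100,4,'')
h=600
A=np.zeros((h,390,3),np.uint8);A[:360]=a
c=crop(t,140,115,160,105,5,'')
B=crop(s,290,250,130,120,5,'')[:, :400]
D=crop(t,315,222,100,100,4,'')
o=np.zeros((600,800,3),np.uint8);o[:,:400]=crop(s,295,255,80,120,5,'')[:600,:400];o[:400,400:]=D
cv2.imwrite('pics/b.png',o);cv2.imwrite('pics/c.png',c)
E
```

```text
(no output)
```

View pics/a.png

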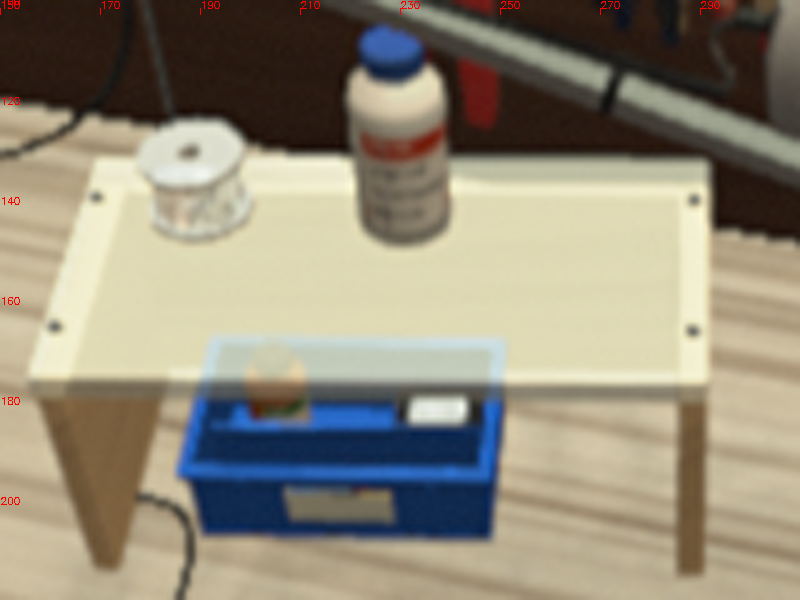

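View pics/b.png

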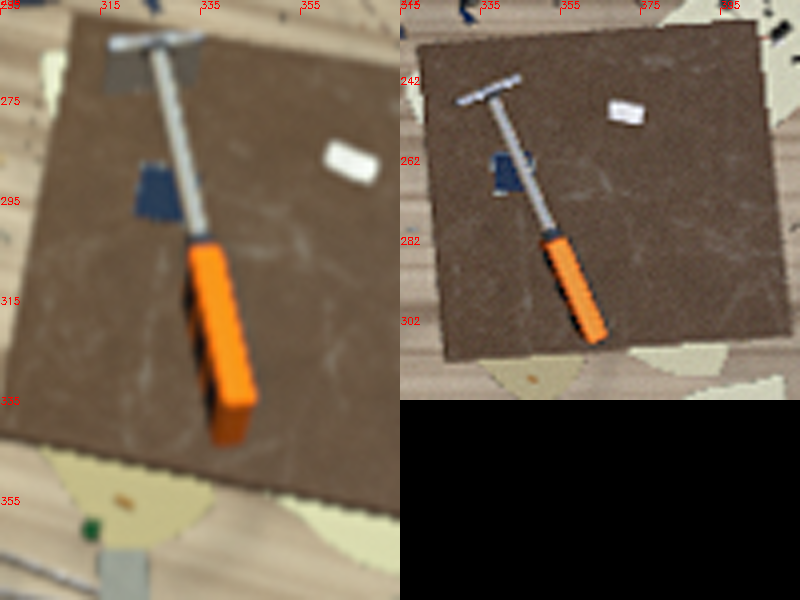

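View pics/c.png

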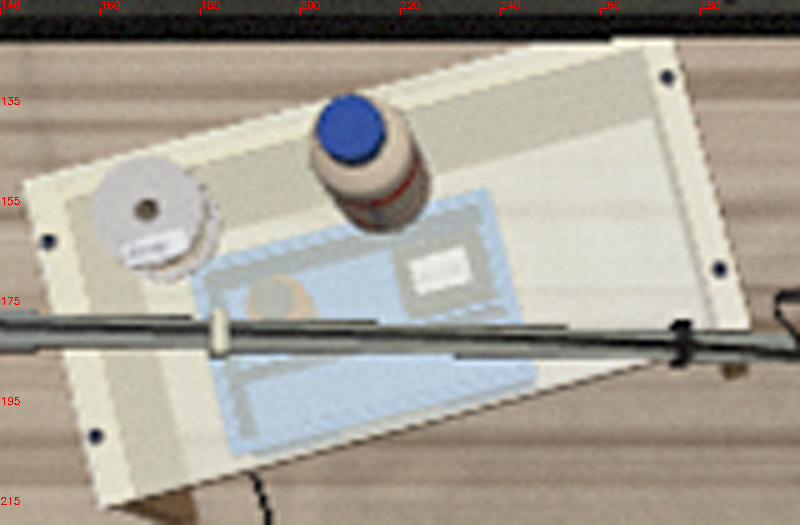

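Pixel findings:
- **Tote (side crop):** rim corners at original pixels (186,195), (248.6,195), (251,168) and (192.4,168).
- **Riser:** front edge from (156,176) to (291,176.6).
- **Hook:** handle and blade edges are clear in both crops.

Next I convert these to world coordinates.

Run:
```python
from h import *
np.set_printoptions(precision=4,suppress=True)
def S(X,Y,z): return p2w('side',150+(X+.5)/5-.5,100+(Y+.5)/5-.5,z)
def S2(X,Y,z): return p2w('side',295+(X+.5)/5-.5,255+(Y+.5)/5-.5,z)
def T2(X,Y,z): return p2w('top',315+(X-400+.5)/4-.5,222+(Y+.5)/4-.5,z)
def T(X,Y,z): return p2w('top',140+(X+.5)/5-.5,115+(Y+.5)/5-.5,z)
def show(n,*p):
    p=np.array(p)
    print(n,*[q[:2] for q in p],'mean',p.mean(0)[:2])
    return p
def yaw(a,b): d=b-a; return np.degrees(np.arctan2(d[1],d[0]))
h=show('handle side',S2(190,243,.055),S2(220,243,.055),S2(257,400,.055),S2(218,405,.055));print(yaw((h[2]+h[3])/2,(h[0]+h[1])/2))
h=show('handle top',T2(543,242,.055),T2(566,236,.055),T2(607,338,.055),T2(585,343,.055));print(yaw((h[2]+h[3])/2,(h[0]+h[1])/2))
show('blade side',S2(108,45,.051),S2(203,37,.051)); show('blade top',T2(458,103,.051),T2(521,78,.051))
show('bd top',T2(418,45,.009),T2(757,22,.009),T2(792,334,.009),T2(446,362,.009))
r=show('riser front side',S(30,382,.150),S(707,385,.150));print(yaw(r[0],r[1])+90)
r=show('riser front top',T(102,507,.150),T(750,335,.150));print(yaw(r[0],r[1])+90)
r=show('legs foot', S(107,570,0),S(690,574,0))
t=show('tote side NL NR FL FR',S(180,475,.055),S(493,475,.055),S(212,340,.055),S(505,342,.055));print(yaw(t[0],t[1])+90,yaw(t[2],t[3])+90)
t=show('tote top',T(235,455,.055),T(535,385,.055),T(193,270,.055),T(487,190,.055));print(yaw(t[0],t[1])+90,yaw(t[2],t[3])+90)
t=show('tote bot near side',S(203,533,0),S(491,538,0));print(yaw(t[0],t[1])+90)
show('roof',S(405,230,.15),T(375,220,.15))
```

```text
handle side [ 0.4213 -0.1751] [ 0.4247 -0.1872] [ 0.3614 -0.2138] [ 0.3551 -0.1994] mean [ 0.3907 -0.1939]
21.486352554196696
handle top [ 0.4231 -0.1707] [ 0.4269 -0.1857] [ 0.3619 -0.2106] [ 0.3588 -0.1963] mean [ 0.3927 -0.1908]
21.352840598336073
blade side [ 0.5102 -0.1201] [ 0.5263 -0.1608] mean [ 0.5182 -0.1405]
blade top [ 0.5132 -0.1174] [ 0.5294 -0.1591] mean [ 0.5213 -0.1383]
bd top [ 0.5537 -0.0948] [ 0.5685 -0.3267] [ 0.3591 -0.3427] [ 0.3415 -0.1108] mean [ 0.4557 -0.2188]
riser front side [0.5829 0.2977] [ 0.6688 -0.0167] mean [0.6259 0.1405]
15.284438494360543
riser front top [0.5884 0.3011] [ 0.6714 -0.0138] mean [0.6299 0.1437]
14.771603182099582
legs foot [0.5914 0.2964] [ 0.6745 -0.0078] mean [0.633  0.1443]
tote side NL NR FL FR [0.6225 0.2565] [0.6672 0.0977] [0.722  0.2834] [0.7647 0.1245] mean [0.6941 0.1905]
15.714099821631152 15.04449376938652
tote top [0.625 0.259] [0.6617 0.1   ] [0.7249 0.2837] [0.7679 0.1265] mean [0.6949 0.1923]
13.019801223627496 15.274050548358744
tote bot near side [0.6301 0.2574] [0.6697 0.1037] mean [0.6499 0.1806]
14.445230745694033
roof [0.7366 0.1632] [0.7297 0.1706] mean [0.7332 0.1669]
```

Run:
```python
from h import *
np.set_printoptions(precision=3,suppress=True)
def tri(a,b):
    A=[];y=[]
    for c,uv in (('side',a),('top',b)):
        o=C[c][3][:3,3];d=p2w(c,*uv,0)-o;d/=np.linalg.norm(d);M=np.eye(3)-np.outer(d,d);A.append(M);y.append(M@o)
    return np.linalg.lstsq(np.vstack(A),np.hstack(y),rcond=None)[0]
print('base',tri((88,248),(133,292)),'post top',tri((32,15),(5,150)))
print('clamp',tri((274,117),(276,183.5)),'arm end',tri((325,135),(300,183)),'wrap',tri((196,87),(184,181)))
print('head R end',tri((450,132),(452,192)), 'head L',tri((322,115),(330,178)))
print('base edges',p2w('top',97,290,.01),p2w('top',174,290,.01),p2w('top',135,328,.01))
```

```text
base [0.398 0.393 0.066] post top [0.659 0.497 0.474]
clamp [0.635 0.013 0.34 ] arm end [ 0.648 -0.062  0.301] wrap [0.636 0.183 0.379]
head R end [ 0.607 -0.311  0.393] head L [ 0.64  -0.087  0.362]
base edges [0.402 0.506 0.01 ] [0.401 0.298 0.01 ] [0.302 0.4   0.01 ]
```

```bash
cat > plan.py <<'E'
# tracks the commanded pose (x y z az_deg); prints the shares (tool axes) for each world waypoint
import json,sys,os
import numpy as np
def plan(*wps,save=True):
    c=np.array(json.load(open('cmd.json'))) if os.path.exists('cmd.json') else np.array([.216,.506,.22,156.87])
    for w in wps:
        a=np.radians(c[3]); R=np.array([[np.cos(a),np.sin(a),0],[np.sin(a),-np.cos(a),0],[0,0,-1]])
        w=np.array([c[i] if v is None else v for i,v in enumerate(w)],float)
        s=np.round(R.T@(w[:3]-c[:3])/.15,3); t=round(-((w[3]-c[3]+180)%360-180)/180,4)
        c=np.r_[c[:3]+R@s*.15, c[3]-t*180]
        print(s,t,'->',np.round(c,4), '' if abs(s).max()<=1 else 'TOO FAR')
    if save: json.dump(c.tolist(),open('cmd.json','w'))
if __name__=='__main__': plan(*eval(sys.argv[1]))
E
python3 plan.py "[(.225,.38,.22,None),(.255,.25,.22,None),(.285,.12,.22,None),(.32,-.01,.22,170),(.37,-.13,.18,201.4),(.4115,-.184,.1,201.4)]"
```

```text
[-0.385 -0.749  0.   ] -0.0 -> [  0.225   0.38    0.22  156.87 ] 
[-0.525 -0.718  0.   ] -0.0 -> [  0.2551   0.25     0.22   156.87  ] 
[-0.524 -0.719  0.   ] -0.0 -> [2.8500e-01 1.2000e-01 2.2000e-01 1.5687e+02] 
[-0.555 -0.705  0.   ] -0.0729 -> [ 3.20000e-01 -1.00000e-02  2.20000e-01  1.69992e+02] 
[-0.467 -0.73   0.267] -0.1745 -> [ 3.70000e-01 -1.30000e-01  1.80000e-01  2.01402e+02] 
[-0.126 -0.436  0.533] 0.0 -> [ 4.11400e-01 -1.84000e-01  1.00000e-01  2.01402e+02]
```

Emit:
carry_out(
  motion="-0.08 -0.15 0 0; -0.16 -0.3 0 0; -0.24 -0.45 0 0; -0.32 -0.6 0 0; -0.385 -0.749 0 0; -0.385 -0.749 0 0; -0.385 -0.749 0 0; -0.385 -0.749 0 0",
  grip=1,
)

```text
time: 0.95
tool_pos: [0.225, 0.3805, 0.2193]
ee_rot: [3.141, -0.0, 2.738]
wrist_force: [0.6, 0.7, -0.1]
width: 0.094
finger_force: 0.0
```

Emit:
carry_out(
  motion="-0.1 -0.14 0 0; -0.2 -0.28 0 0; -0.3 -0.42 0 0; -0.4 -0.56 0 0; -0.525 -0.718 0 0; -0.525 -0.718 0 0; -0.525 -0.718 0 0; -0.525 -0.718 0 0",
)

```text
time: 1.75
tool_pos: [0.2551, 0.2508, 0.2194]
ee_rot: [3.141, -0.001, 2.739]
wrist_force: [-0.4, 0.1, 0.3]
width: 0.094
finger_force: 0.0
```

Emit:
carry_out(
  motion="-0.1 -0.14 0 0; -0.2 -0.28 0 0; -0.3 -0.42 0 0; -0.4 -0.56 0 0; -0.524 -0.719 0 0; -0.524 -0.719 0 0; -0.524 -0.719 0 0; -0.524 -0.719 0 0",
)

```text
time: 2.55
tool_pos: [0.285, 0.1208, 0.2194]
ee_rot: [3.141, -0.001, 2.74]
wrist_force: [0.6, 0.9, -0.3]
width: 0.0941
finger_force: 0.0
```

Emit:
carry_out(
  motion="-0.1 -0.14 0 -0.02; -0.2 -0.28 0 -0.03; -0.3 -0.42 0 -0.05; -0.4 -0.56 0 -0.06; -0.555 -0.705 0 -0.0729; -0.555 -0.705 0 -0.0729; -0.555 -0.705 0 -0.0729; -0.555 -0.705 0 -0.0729",
)

```text
time: 3.35
tool_pos: [0.32, -0.0089, 0.2194]
ee_rot: [3.141, -0.0, 2.969]
wrist_force: [0.2, 0.3, -0.1]
width: 0.0941
finger_force: 0.0
```

Emit:
carry_out(
  motion="-0.08 -0.13 0.05 -0.03; -0.16 -0.26 0.1 -0.06; -0.24 -0.39 0.15 -0.09; -0.32 -0.52 0.2 -0.12; -0.4 -0.64 0.25 -0.15; -0.467 -0.73 0.267 -0.1745; -0.467 -0.73 0.267 -0.1745; -0.467 -0.73 0.267 -0.1745",
)

```text
time: 4.15
tool_pos: [0.3701, -0.129, 0.1794]
ee_rot: [3.141, 0.0, -2.768]
wrist_force: [-0.9, -0.1, -0.1]
width: 0.094
finger_force: 0.0
```

Emit:
carry_out(
  motion="-0.03 -0.1 0.1 0; -0.06 -0.2 0.2 0; -0.1 -0.33 0.3 0; -0.126 -0.436 0.4 0; -0.126 -0.436 0.533 0; -0.126 -0.436 0.533 0; -0.126 -0.436 0.533 0; -0.126 -0.436 0.533 0",
)

```text
time: 4.95
tool_pos: [0.4122, -0.1839, 0.101]
ee_rot: [-3.14, 0.002, -2.767]
wrist_force: [0.7, 1.0, -0.4]
width: 0.094
finger_force: 0.0
```

```bash
python3 plan.py "[(None,None,.029,None)]"
```

```text
[0.    0.    0.473] -0.0 -> [ 4.11400e-01 -1.84000e-01  2.90000e-02  2.01402e+02]
```

Emit:
carry_out(
  motion="0 0 0.08 0; 0 0 0.16 0; 0 0 0.24 0; 0 0 0.32 0; 0 0 0.4 0; 0 0 0.44 0; 0 0 0.473 0; 0 0 0.473 0",
)

```text
time: 5.75
tool_pos: [0.4111, -0.184, 0.0278]
ee_rot: [3.14, -0.001, -2.768]
wrist_force: [0.8, 0.6, -0.9]
width: 0.0939
finger_force: 0.0
```

Emit:
carry_out(
  motion="0 0 0 0; 0 0 0 0; 0 0 0 0; 0 0 0 0; 0 0 0 0; 0 0 0 0; 0 0 0 0; 0 0 0 0",
  grip=-1,
)

```text
time: 6.55
tool_pos: [0.4115, -0.1842, 0.0285]
ee_rot: [3.142, 0.0, -2.768]
wrist_force: [0.3, 0.4, 0.8]
width: 0.0332
finger_force: 0.0
```

Emit:
carry_out(
  motion="0 0 0 0; 0 0 0 0; 0 0 0 0; 0 0 0 0; 0 0 0 0; 0 0 0 0; 0 0 0 0; 0 0 0 0",
)

```text
time: 7.35
tool_pos: [0.4115, -0.1843, 0.0285]
ee_rot: [-3.141, 0.0, -2.768]
wrist_force: [1.8, -1.1, -1.0]
width: 0.0137
finger_force: 30.0
```

Emit:
carry_out(
  motion="0 0 -0.08 0; 0 0 -0.16 0; 0 0 -0.24 0; 0 0 -0.32 0; 0 0 -0.4 0; 0 0 -0.473 0; 0 0 -0.473 0; 0 0 -0.473 0",
)

```text
time: 8.15
tool_pos: [0.4116, -0.1843, 0.0997]
ee_rot: [-3.141, 0.0, -2.768]
wrist_force: [0.2, 1.0, -0.9]
width: 0.0142
finger_force: 30.0
```

Run:
```python
from h import *
from plan import plan
import cv2
plan((None,None,.1,None))
print(np.round(robot.get_obs()['wrist_torque'],2))
s=snapshot('side')['image'];t=snapshot('top')['image']
def crop(im,x,y,w,h,k): return cv2.resize(im[y:y+h,x:x+w,::-1],None,fx=k,fy=k,interpolation=cv2.INTER_CUBIC)
cv2.imwrite('pics/d.png',np.hstack([crop(s,290,230,100,120,4),crop(t,315,210,100,120,4)]))
```

```text
[ 0.     0.    -0.473] -0.0 -> [ 4.11400e-01 -1.84000e-01  1.00000e-01  2.01402e+02] 
[0.02 0.02 0.04]
```

View pics/d.png

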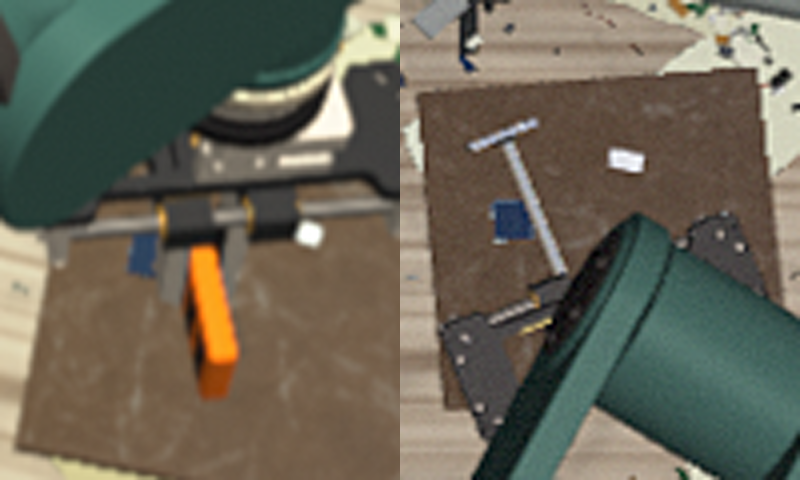

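The hook is lifted. The blade top runs from (332.5,247) to (349.3,240.5) in the top view, and the handle's rear top is at (345,319) in the side view. I'll check it for tilt.

Run:
```python
from h import *
np.set_printoptions(precision=4,suppress=True)
g=np.array([.4115,-.1842]);d=np.array([np.cos(np.radians(21.4)),np.sin(np.radians(21.4))])
for z in (.102,.112,.122):
    b=(p2w('top',332.5,247,z)+p2w('top',349.2,240.5,z))/2; r=b[:2]-g
    print('blade top at z',z,'along',r@d,'side',d[0]*r[1]-d[1]*r[0])
for z in (.116,.126,.136):
    b=p2w('side',290+221/4,230+357/4,z); r=b[:2]-g; print('handle rear',z,r@d,d[0]*r[1]-d[1]*r[0])
```

```text
blade top at z 0.102 along 0.11724452718919348 side -0.0007079743109254868
blade top at z 0.112 along 0.11740362695188189 side 0.0005644555491542136
blade top at z 0.122 along 0.1175627267145702 side 0.001836885409233921
handle rear 0.116 -0.053032621562081994 -0.0015080844566267085
handle rear 0.126 -0.05757256151672427 0.0005900781423858262
handle rear 0.136 -0.062112501471366564 0.0026882407413983365
```

The hook is level and held where I expected it. Now to the riser.

```bash
python3 plan.py "[(.41,-.09,.14,198),(.42,.03,.14,195),(.4675,.1305,.092,195),(.5544,.1538,.092,195)]"
```

```text
[-0.22   0.587 -0.267] 0.0189 -> [ 4.10e-01 -9.00e-02  1.40e-01  1.98e+02] 
[-0.31  0.74  0.  ] 0.0167 -> [4.20000e-01 3.00000e-02 1.40000e-01 1.94994e+02] 
[-0.48   0.565  0.32 ] -0.0 -> [4.67600e-01 1.30500e-01 9.21000e-02 1.94994e+02] 
[-0.599  0.001  0.   ] -0.0 -> [5.54300e-01 1.53800e-01 9.21000e-02 1.94994e+02]
```

Emit:
carry_out(
  motion="-0.02 0.06 -0.03 0; -0.06 0.16 -0.08 0.005; -0.1 0.27 -0.13 0.01; -0.14 0.38 -0.18 0.01; -0.18 0.49 -0.22 0.015; -0.21 0.56 -0.26 0.0189; -0.22 0.587 -0.267 0.0189; -0.22 0.587 -0.267 0.0189",
)

```text
time: 9.05
tool_pos: [0.41, -0.0895, 0.1395]
ee_rot: [3.142, 0.0, -2.826]
wrist_force: [-0.1, -0.1, -1.1]
width: 0.0141
finger_force: 30.0
```

Emit:
carry_out(
  motion="-0.03 0.07 0 0; -0.08 0.2 0 0.005; -0.14 0.33 0 0.01; -0.2 0.47 0 0.01; -0.25 0.6 0 0.015; -0.29 0.7 0 0.0167; -0.31 0.74 0 0.0167; -0.31 0.74 0 0.0167",
)

```text
time: 9.85
tool_pos: [0.4199, 0.0303, 0.1391]
ee_rot: [3.141, -0.001, -2.879]
wrist_force: [-0.0, -0.0, -0.6]
width: 0.0138
finger_force: 30.0
```

Emit:
carry_out(
  motion="-0.05 0.06 0.03 0; -0.13 0.16 0.09 0; -0.22 0.26 0.15 0; -0.31 0.37 0.21 0; -0.39 0.46 0.26 0; -0.45 0.53 0.3 0; -0.48 0.565 0.32 0; -0.48 0.565 0.32 0",
)

```text
time: 10.65
tool_pos: [0.4676, 0.1305, 0.0908]
ee_rot: [3.142, -0.001, -2.879]
wrist_force: [0.3, 0.0, -2.3]
width: 0.0138
finger_force: 30.0
```

Emit:
carry_out(
  motion="-0.05 0 0 0; -0.15 0 0 0; -0.25 0 0 0; -0.36 0 0 0; -0.46 0 0 0; -0.55 0 0 0; -0.599 0.001 0 0; -0.599 0.001 0 0",
)

```text
time: 11.45
tool_pos: [0.5554, 0.1532, 0.0918]
ee_rot: [-3.141, 0.001, -2.881]
wrist_force: [0.3, 1.1, -2.6]
width: 0.0137
finger_force: 30.0
```

Run:
```python
from h import *
import cv2
o=robot.get_obs();print(o['tool_pos'],o['wrist_force'])
s=snapshot('side')['image'];t=snapshot('top')['image']
def crop(im,x,y,w,h,k): return cv2.resize(im[y:y+h,x:x+w,::-1],None,fx=k,fy=k,interpolation=cv2.INTER_CUBIC)
cv2.imwrite('pics/e.png',np.hstack([crop(s,150,110,130,110,3),crop(t,165,130,136,110,3)]))
```

```text
[0.55535957 0.15323138 0.09179302] [ 0.25667898  1.13077436 -2.60548871]
```

View pics/e.png

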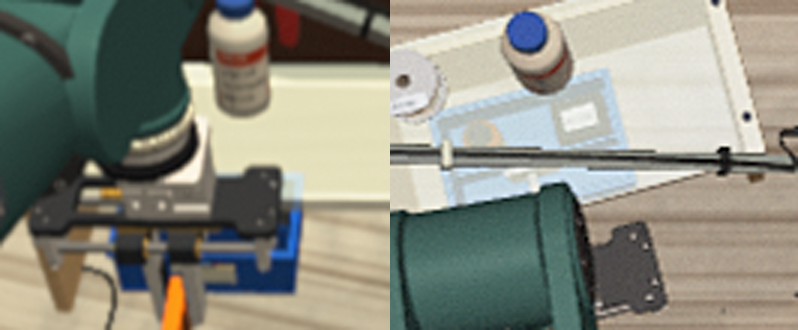

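The top crop shows the blade faintly at about (208,187), over the near bay. The tote hasn't moved.

Run:
```python
from h import *
from plan import plan
b=p2w('top',208.3,187.3,.113)[:2]; O=np.array([.6945,.1914]);d=np.array([.966,.259])
print(b,'tote x',(b-O)@d,'expected blade',np.array([.5554,.1532])+.118*d)
plan((None,None,.068,None),(None,None,.051,None),save=False)
```

```text
[0.66432221 0.19164489] tote x -0.0290883194501742 expected blade [0.669388 0.183762]
[0.   0.   0.16] -0.0 -> [5.54300e-01 1.53800e-01 6.80000e-02 1.94994e+02] 
[0.    0.    0.114] -0.0 -> [5.54300e-01 1.53800e-01 5.09000e-02 1.94994e+02]
```

Emit:
carry_out(
  motion="0 0 0.02 0; 0 0 0.04 0; 0 0 0.06 0; 0 0 0.08 0; 0 0 0.1 0; 0 0 0.13 0; 0 0 0.16 0; 0 0 0.16 0",
)

```text
time: 12.35
tool_pos: [0.5537, 0.1535, 0.0664]
ee_rot: [3.141, -0.002, -2.88]
wrist_force: [0.6, 0.2, -0.9]
width: 0.0138
finger_force: 30.0
```

Emit:
carry_out(
  motion="0 0 0.02 0; 0 0 0.04 0; 0 0 0.06 0; 0 0 0.08 0; 0 0 0.1 0; 0 0 0.114 0; 0 0 0.114 0; 0 0 0.114 0",
)

```text
time: 13.15
tool_pos: [0.5544, 0.1536, 0.0504]
ee_rot: [3.141, 0.0, -2.88]
wrist_force: [0.9, -0.4, -0.5]
width: 0.0139
finger_force: 30.0
```

Run:
```python
from plan import plan
plan((None,None,.051,None),save=True)
import numpy as np
d=np.array([.9659,.2588]);g=np.array([.5543,.1538])
plan(*[(*(g-d*s),None,None) for s in (.04,.12,.19)],save=False)
```

```text
[0.    0.    0.274] -0.0 -> [5.54300e-01 1.53800e-01 5.10000e-02 1.94994e+02] 
[ 0.267 -0.     0.   ] -0.0 -> [5.15600e-01 1.43500e-01 5.10000e-02 1.94994e+02] 
[ 0.533 -0.     0.   ] -0.0 -> [4.38400e-01 1.22800e-01 5.10000e-02 1.94994e+02] 
[ 0.467 -0.     0.   ] -0.0 -> [3.70800e-01 1.04700e-01 5.10000e-02 1.94994e+02]
```

Emit:
carry_out(
  motion="0.03 0 0 0; 0.06 0 0 0; 0.09 0 0 0; 0.115 0 0 0; 0.14 0 0 0; 0.165 0 0 0; 0.19 0 0 0; 0.21 0 0 0",
)

```text
time: 13.95
tool_pos: [0.524, 0.1455, 0.0506]
ee_rot: [3.142, 0.001, -2.88]
wrist_force: [2.6, 0.0, -1.7]
width: 0.014
finger_force: 30.0
```

Emit:
carry_out(
  motion="0.03 0 0 0; 0.07 0 0 0; 0.11 0 0 0; 0.15 0 0 0; 0.19 0 0 0; 0.23 0 0 0; 0.27 0 0 0; 0.3 0 0 0",
)

```text
time: 14.75
tool_pos: [0.4801, 0.1337, 0.0506]
ee_rot: [3.142, 0.0, -2.88]
wrist_force: [2.9, 1.5, -1.1]
width: 0.0141
finger_force: 30.0
```

Emit:
carry_out(
  motion="0.04 0 0 0; 0.08 0 0 0; 0.12 0 0 0; 0.16 0 0 0; 0.2 0 0 0; 0.24 0 0 0; 0.27 0 0 0; 0.3 0 0 0",
)

```text
time: 15.55
tool_pos: [0.4368, 0.1221, 0.0506]
ee_rot: [3.142, 0.0, -2.88]
wrist_force: [4.2, -0.2, -1.6]
width: 0.0136
finger_force: 30.0
```

Run:
```python
from h import *
import cv2,json
c=json.load(open('cmd.json')); d=np.array([np.cos(np.radians(c[3])),np.sin(np.radians(c[3]))]); c[:2]=(np.array(c[:2])+d*.15*.81).tolist(); json.dump(c,open('cmd.json','w')); print(c,robot.get_obs()['tool_pos'])
s=snapshot('side')['image'];t=snapshot('top')['image']
def crop(im,x,y,w,h,k): return cv2.resize(im[y:y+h,x:x+w,::-1],None,fx=k,fy=k,interpolation=cv2.INTER_CUBIC)
cv2.imwrite('pics/f.png',np.vstack([crop(s,140,120,180,120,3),crop(t,140,130,180,80,3)]))
```

```text
[0.43696638173629837, 0.12241576405741839, 0.05095, 194.99400000000003] [0.4367917  0.12211127 0.05056256]
```

View pics/f.png

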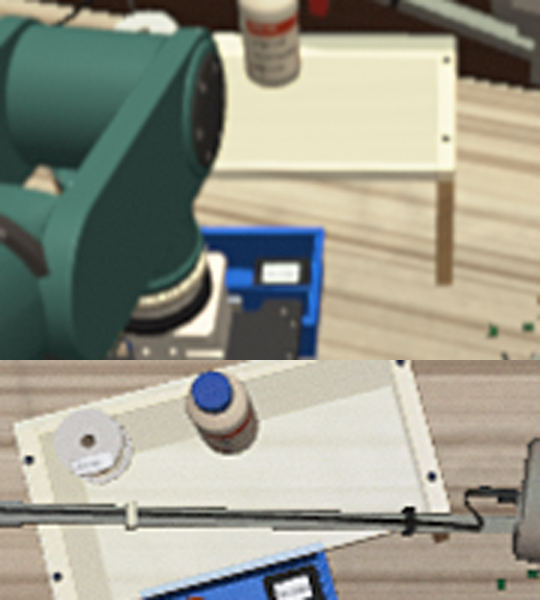

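The side view shows the tote following the hook, with its far right corner at (248,196). The top view shows its far rim still just under the riser front edge. About 60 mm more to go.

Emit:
carry_out(
  motion="0.05 0 0 0; 0.11 0 0 0; 0.17 0 0 0; 0.23 0 0 0; 0.29 0 0 0; 0.35 0 0 0; 0.385 0 0 0; 0.4 0 0 0",
)

```text
time: 16.45
tool_pos: [0.3785, 0.1065, 0.0504]
ee_rot: [3.142, 0.0, -2.88]
wrist_force: [3.6, 0.9, -1.9]
width: 0.014
finger_force: 30.0
```

Run:
```python
from h import *
import cv2,json
c=json.load(open('cmd.json')); d=np.array([np.cos(np.radians(c[3])),np.sin(np.radians(c[3]))]); c[:2]=(np.array(c[:2])+d*.15*.4).tolist(); json.dump(c,open('cmd.json','w'))
im=snapshot('side')['image'].astype(int);t=snapshot('top')['image'].astype(int)
for n,i in (('side',im),('top',t)):
    m=((i[:,:,2]>i[:,:,0]+50)&(i[:,:,2]>i[:,:,1]+30)).astype(np.uint8)
    k,l,st,ce=cv2.connectedComponentsWithStats(m)
    for j in range(1,k):
        if st[j,4]>60: 
            ys,xs=np.where(l==j); print(n,st[j], 'topmost',[(xs[q],ys[q]) for q in (ys.argmin(),xs.argmin(),xs.argmax(),ys.argmax())])
            for q in (ys.argmin(),xs.argmin(),xs.argmax()):
                p=p2w(n,xs[q],ys[q],.055)[:2]; r=p-np.array([.628,.142]); print('  ',p,'riser x',r@[.966,.259],'y',r@[-.259,.966])
from plan import plan
g=c
D=np.array([.9659,.2588])
plan((*(np.array(c[:2])+D*.014),None,None),(None,None,.11,None),(.37,.0,.14,198),(.37,-.11,.14,201.4),(.4115,-.184,.10,201.4),save=False)
```

```text
side [342  93  32  31 686] topmost [(np.int64(352), np.int64(93)), (np.int64(342), np.int64(114)), (np.int64(373), np.int64(101)), (np.int64(358), np.int64(123))]
   [ 1.20584719 -0.08704289] riser x 0.4988782750483869 y -0.3709178536076336
   [ 1.07997631 -0.07569852] riser x 0.38022520181160313 y -0.32735863995599734
   [ 1.17764388 -0.16129838] riser x 0.4524017046050259 y -0.43534399752969055
side [222 105  12  10  85] topmost [(np.int64(225), np.int64(105)), (np.int64(222), np.int64(107)), (np.int64(233), np.int64(108)), (np.int64(230), np.int64(114))]
   [1.02707024 0.30352703] riser x 0.4273373481822918 y 0.05267591946512159
   [1.01398465 0.30894386] riser x 0.4160996345849759 y 0.0612977432480392
   [1.01831621 0.27212745] riser x 0.41074846902128836 y 0.02461122070092464
side [ 199  213   47   46 1047] topmost [(np.int64(200), np.int64(213)), (np.int64(199), np.int64(214)), (np.int64(245), np.int64(214)), (np.int64(238), np.int64(258))]
   [0.57430234 0.19423655] riser x -0.03834267415605629 y 0.06436819799830452
   [0.57056926 0.19533221] riser x -0.041665050018781805 y 0.
[... 2198 characters left out ...]
np.int64(247)), (np.int64(201), np.int64(267))]
   [0.60712764 0.08802406] riser x -0.034142467480689144 y -0.04673481539730156
   [0.56279378 0.24337292] riser x -0.0367336190335319 y 0.1148146511465471
   [0.5147721  0.05874058] riser x -0.13094234455594617 y -0.05110257675076247
[-0.093  0.     0.   ] -0.0 -> [3.92500e-01 1.10500e-01 5.10000e-02 1.94994e+02] 
[ 0.     0.    -0.394] -0.0 -> [3.92500e-01 1.10500e-01 1.10000e-01 1.94994e+02] 
[ 0.335 -0.673 -0.2  ] -0.0167 -> [ 3.701e-01 -0.000e+00  1.400e-01  1.980e+02] 
[ 0.227 -0.697  0.   ] -0.0189 -> [ 3.70000e-01 -1.10000e-01  1.40000e-01  2.01402e+02] 
[-0.078 -0.561  0.267] 0.0 -> [ 4.11600e-01 -1.84000e-01  1.00000e-01  2.01402e+02]
```

The tote's far rim is now about 35 mm in front of the riser edge. Next I unhook, lift and carry the hook back.

Emit:
carry_out(
  motion="-0.03 0 0 0; -0.06 0 0 0; -0.093 0 0 0; -0.093 0 -0.08 0; -0.093 0 -0.17 0; -0.093 0 -0.26 0; -0.093 0 -0.35 0; -0.093 0 -0.394 0",
)

```text
time: 17.35
tool_pos: [0.3934, 0.1104, 0.1116]
ee_rot: [-3.141, 0.003, -2.88]
wrist_force: [-0.2, 0.1, -1.9]
width: 0.0135
finger_force: 30.0
```

Emit:
carry_out(
  motion="0.02 -0.05 -0.05 -0.002; 0.07 -0.15 -0.1 -0.005; 0.13 -0.27 -0.15 -0.007; 0.19 -0.39 -0.2 -0.01; 0.26 -0.52 -0.2 -0.013; 0.31 -0.62 -0.2 -0.0167; 0.335 -0.673 -0.2 -0.0167; 0.335 -0.673 -0.2 -0.0167",
)

```text
time: 18.15
tool_pos: [0.3698, -0.0011, 0.1394]
ee_rot: [3.141, -0.0, -2.83]
wrist_force: [0.6, 0.1, -1.8]
width: 0.0138
finger_force: 30.0
```

Emit:
carry_out(
  motion="0.02 -0.05 0 -0.002; 0.05 -0.16 0 -0.005; 0.09 -0.28 0 -0.008; 0.13 -0.41 0 -0.011; 0.17 -0.54 0 -0.015; 0.21 -0.64 0 -0.0189; 0.227 -0.697 0 -0.0189; 0.227 -0.697 0 -0.0189",
)

```text
time: 18.95
tool_pos: [0.3701, -0.1107, 0.1394]
ee_rot: [3.141, -0.0, -2.769]
wrist_force: [0.6, 1.1, -1.3]
width: 0.0138
finger_force: 30.0
```

Emit:
carry_out(
  motion="-0.01 -0.06 0.03 0; -0.02 -0.15 0.08 0; -0.04 -0.26 0.13 0; -0.05 -0.37 0.18 0; -0.06 -0.46 0.22 0; -0.07 -0.53 0.25 0; -0.078 -0.561 0.267 0; -0.078 -0.561 0.267 0",
)

```text
time: 19.75
tool_pos: [0.4117, -0.1845, 0.0989]
ee_rot: [3.141, -0.001, -2.769]
wrist_force: [0.2, 0.4, -1.0]
width: 0.0138
finger_force: 30.0
```

Emit:
carry_out(
  motion="0 0 0.07 0; 0 0 0.14 0; 0 0 0.21 0; 0 0 0.28 0; 0 0 0.35 0; 0 0 0.4 0; 0 0 0.44 0; 0 0 0.46 0",
)

```text
time: 20.55
tool_pos: [0.4114, -0.1841, 0.0297]
ee_rot: [3.141, -0.0, -2.768]
wrist_force: [0.4, 0.2, -1.5]
width: 0.0137
finger_force: 30.0
```

Emit:
carry_out(
  motion="0 0 0.004 0; 0 0 0.008 0; 0 0 0.012 0; 0 0 0.016 0; 0 0 0.018 0; 0 0 0.018 0; 0 0 0.018 0; 0 0 0.018 0",
)

```text
time: 21.35
tool_pos: [0.412, -0.1845, 0.0285]
ee_rot: [-3.141, 0.001, -2.768]
wrist_force: [-1.4, 1.1, 5.7]
width: 0.014
finger_force: 30.0
```

Emit:
carry_out(
  motion="0 0 -0.002 0; 0 0 -0.002 0; 0 0 -0.002 0; 0 0 -0.002 0; 0 0 -0.002 0; 0 0 -0.002 0; 0 0 -0.002 0; 0 0 -0.002 0",
  grip=0.2,
)

```text
time: 22.15
tool_pos: [0.4116, -0.1843, 0.028]
ee_rot: [3.142, 0.0, -2.768]
wrist_force: [-0.8, -0.4, -0.6]
width: 0.0562
finger_force: 0.0
```

Emit:
carry_out(
  motion="0 0 -0.04 0; 0 0 -0.1 0; 0 0 -0.2 0; 0 0 -0.32 0; 0 0 -0.45 0; 0 0 -0.6 0; 0 0 -0.75 0; 0 0 -0.8 0",
)

```text
time: 22.95
tool_pos: [0.4131, -0.1851, 0.1517]
ee_rot: [-3.137, 0.004, -2.768]
wrist_force: [0.4, -0.4, -0.6]
width: 0.0566
finger_force: 0.0
```

Emit:
carry_out(
  motion="0.1 0 0 0; 0.3 0 0 0; 0.5 0 0 0; 0.7 0 0 0; 0.8 0 0 0; 0.8 0 0 0; 0.8 0 0 0; 0.8 0 0 0",
)

```text
time: 23.75
tool_pos: [0.3248, -0.1972, 0.1468]
ee_rot: [-3.122, -0.03, -2.809]
wrist_force: [-0.6, 0.0, -0.3]
width: 0.0566
finger_force: 0.0
```

Run:
```python
from h import *
import cv2
s=snapshot('side')['image'];t=snapshot('top')['image']
def crop(im,x,y,w,h,k): return cv2.resize(im[y:y+h,x:x+w,::-1],None,fx=k,fy=k,interpolation=cv2.INTER_CUBIC)
cv2.imwrite('pics/g.png',np.hstack([crop(s,150,90,270,290,1.5) if 0 else crop(s,150,90,260,280,1)*0+crop(s,150,90,260,280,1), crop(t,140,110,280,280,1)]) if 0 else cv2.resize(np.hstack([s[90:370,150:410,::-1],t[110:390,140:420,::-1]]),(800,415),interpolation=cv2.INTER_CUBIC))
```

```text
(no output)
```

View pics/g.png

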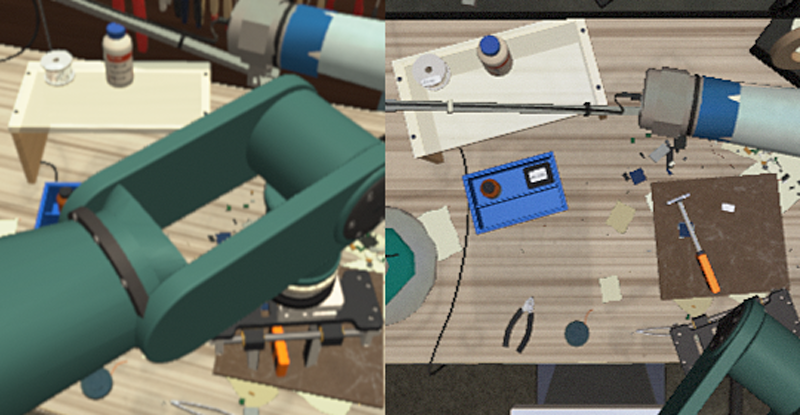

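The top view shows everything in place:
- **Tote:** fully clear of the riser, with the bottle and adapter in it (about (515,190)).
- **Hook:** standing on the board from (680,200) to (708,272), with the fingers clear of it.
- **Roof bottle:** still upright.

I'm handing the job in.

```bash
python3 -c "
from bench import robot
print(robot.close_job())"
```

```text
the job is handed in; nothing more can be done
None
```

I handed the job in at about 24 s. The tote was hooked out until its far rim stood about 35 mm in front of the riser, with the bottle and adapter still in it; the roof bottle is still standing, and the hook is back upright on the board and released.

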